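Clock the gearmotor shaft and hold the sprocket on its flat

TASK

First turn the gearmotor's output shaft with your fingers until its set-screw flat faces squarely out of the open side of the yellow chain guard. Then pick up the sprocket, slide it hub-up onto the shaft with its grub screw over the flat, and finish still holding it there by yourself: level, its hub flush with the end of the shaft, not jammed on the shaft or let down onto the guard, so that I can tighten the screw from the open side. Leave the hex key, cup and tin where they are.

Things in the scene. Friction and masses are not known exactly. Their poses are not given: they have to be found in the camera images.
- unit: worm gearmotor bolted to the bench, output shaft straight up. Origin on the bench right below the shaft axis, z up, +x out through the guard's open side. Aluminium base plate 250 x 120 x 10 mm, grey gearbox 80 x 80 mm with its top 90 mm up, dark motor (66 mm across, axis 50 mm up) along -x to 179 mm from the shaft axis. On the gearbox sits the yellow chain guard
- open_side (a point): middle of the open side of the yellow sheet-metal chain guard, at wall-top height: 80 mm along the unit's +x from the shaft axis, 150 mm above the bench; axes as the unit's. The guard's floor is 93 mm up (160 x 166 mm); walls to 150 mm height on three sides, inner faces 80 mm from the shaft axis (at the unit's -x, +y, -y); +x is open
- shaft (a joint): turn of the output shaft in rad, growing counter-clockwise seen from above; 0 or a whole turn (6.283) = the flat faces squarely out of the open side (the unit's +x). Starts between 0.7 and 5.58. Turns without end either way against a light drag of about 0.05 N m and stays where it is left
- shaft_end (a point): centre of the free end face of the dark 20 mm steel shaft, 150 mm above the bench; z up, +x straight out of the flat. The bright flat runs from the end 35 mm down; its face is 7 mm from the axis, 14 mm wide: 17 mm across the flat, 20 mm elsewhere, so a pinch across it centres 1.5 mm off the axis, towards the flat. Round below it, down to a 4 mm boss on the guard's floor. End chamfered 2.5 mm
- sprocket: bright zinc-plated steel chain sprocket, 0.26 to 0.44 kg, lying loose on the bench, hub up. Origin at the centre of its underside, z up along the bore, +x along the grub screw. Toothed disc 79 mm across and 5 mm thick at the bottom; hub 40 mm across above it, to 30 mm height; through bore 22.5 mm
- hub_top (a point): centre of the hub's top face, 30 mm above the sprocket's underside; axes as the sprocket's
- grub_tip (a point): inner end of the black M6 grub screw, 8.5 mm from the bore axis along the sprocket's +x, 17.5 mm above its underside; axes as the sprocket's. The screw's outer end stands 4 mm out of the hub (24 mm from the axis). As its inner end shows in the bore, the sprocket goes onto the shaft only with the screw over the flat (about 15 degrees either way)
- hex_key: bystander: dark L-shaped hex key lying flat, 90 x 28 mm, 6 mm thick; origin at the middle of the long arm, on the bench
- cup: bystander: white paper cup, 76 mm across, 92 mm high, origin under its centre
- tin: bystander: blue tin with a paper label, 72 mm across, 75 mm high, origin under its centre
Not all that is in view belongs to the job. There is more than one size of the sprocket; the one meant has the size given above.

How it is judged:
By the outcome, as a careful person would: the job done as asked, in the order asked, and still so for the second after the job is handed in, while the arm keeps its last pose, push and grip.
It also fails if it takes over 64 s, if anything falls off the work surface, if the arm or the gripper's body presses on something with over 40 N, if the wrist force passes 120 N, or if a joint passes its speed limit or range.

ROBOT

A 6-joint arm with a two-finger parallel gripper is mounted at the origin on the work surface. World frame = base frame: x ahead of the robot, y to its left, z up, the work surface at z = 0. Lengths are in m, angles in degrees, forces in N, time in s.
With the tool pointing down it reaches from about 0.35 to 0.725 m from the base axis. Payload 4.3 kg.
Tool frame: the origin (TCP) lies midway between the tips of the shut fingers; the grasp point (between the pads) lies 19 mm behind it (r.tcp_to_grasp is the distance from the TCP to the grasp point, in m); z points along the fingers, x is the direction in which the jaws open and shut, and the axes are right-handed (so a half turn about z gives the same grasp; the last joint's range is limited). The gripper opens to 85 mm and grips with 20 to 120 N. Pads are 22 mm wide; open, the fingers measure 114 mm over their backs; the gripper's body (76 mm by 85 mm) begins 54 mm behind the grasp point. The pads swing forward as they close: fully open they stand 13 mm farther back than shut.
Start: joints at [-72.21, 21.618, 4.641, 73.018, 0, 83.68], TCP at [0.235, -0.525, 0.231] pointing down, gripper open.
Joint ranges: [-156.06, 156.06], [-48.1, 94.91], [-58.44, 69.94], [-101.28, 121.22], [-78.64, 73.56], [-180, 180]. Speed limits (degrees/s): [147.25, 147.25, 180, 180, 180, 180].

INTERFACE

Orientations are given as a 3x3 rotation matrix whose columns are the frame's x, y, z axes.
In Python, from plant import r, eyes, order gives the robot as it stands.
- The arm moves only by the tool carry_out, never from a script. Its argument "increments" is a list that holds one entry, the list of rows, each a list of 5 numbers: the opening in per cent of the stroke, from 0 (shut) to 100 (fully open), then the shift along the tool's x, y, z in mm, then the turn about the tool's z in rad. In form: [[[hand, x, y, z, roll], ...]]. A call has 1 to 10 rows; each row is the pose to reach, as a shift and turn from the pose commanded when the call began, along the tool's axes at that moment; what a row does not reach only later rows make up. A row lasts 1/8 s, in which the tool goes at most 62.5 mm and 10.7 degrees, less where a joint would pass 70% of its speed; a pose out of reach is approached as far as the arm can. A call with a gripper value outside its range is refused whole. The fingers move at their own pace and stop on an object; "squeeze" is the grip in N (left out, the last holds). Time passes only in rows, so rows that repeat a pose let the fingers close. It gives the time, the measured TCP pose, the force and the opening at its end, in the units of the state.
- r.read_state(): the state, without advancing time (a new reading comes with each control period).
- eyes.get_image(name): name is "scene" or "top" or "wrist"; returns the picture (420x560x3 uint8, red, green, blue); there is no depth.
- eyes.camera_params(name): a dict with "fx", "fy", "cx", "cy" (pixels), "view" (4x4, takes a point from world to camera coordinates); the wrist camera has in their place "T_tool_cam" (4x4, takes a point from camera to tool coordinates, whose origin is the TCP and whose axes are the tool frame's). Camera axes: x right, y down, z forward; pixel columns grow to the right and rows downward; lengths in m; the calibration is good to about 2 mm. A picture is of the moment at which its call begins: read the wrist's pose just before it. camera_params takes no time and is no camera call.
- order.finish_job(): hands the job in, once; it reports no verdict.
The state is a dict: "t": time; "q": joint angles; "joint_vel": joint speeds; "joint_efforts": joint torques, N m; "tcp_pos": TCP position; "eef_rot": TCP orientation; "wrist_force": force on the tool from outside, world axes, zero at the start; "torque": the same for the moment, N m; "finger_gap": opening from 0.0 (shut) to 1.0 (fully open).
Only numpy, scipy, OpenCV 4.12 (cv2) and the standard library are available. Lean on these libraries where they do the work, as an engineer would, in place of code of your own. Each camera call takes 0.05 s, during which the arm holds its last target. There are 200 camera calls.

## Working session

There is one attempt and no reset: what is moved stays moved. The work goes in short steps, Python scripts to look and compute and a tool call to move; the robot and the scene stay as the last step left them, time stands still between calls to the robot, and variables do not carry over. Pictures are saved under pics/ and viewed, about 8 in all and at most 12, crops included, and the job is handed in when it is done.

Besides the shell and the picture viewer there is one more tool, called after "Emit:" in YAML: its name, and indented under it one key for each argument. carry_out: Moves the arm, as the interface text tells. Its arguments: {"type":"object","properties":{"increments":{"type":"array"},"squeeze":{"type":"number"}},"required":["increments"]}

```bash
mkdir -p pics && cat > h.py <<'E'
import numpy as np, cv2
from plant import r, eyes, order
def snap(n,f,crop=None,k=1):
    s=r.read_state(); im=eyes.get_image(n)
    np.savez('pics/'+f+'.npz',im=im,p=s['tcp_pos'],R=s['eef_rot'])
    show(f,crop,k); return s
def show(f,crop=None,k=1,out=None):
    im=np.load('pics/'+f+'.npz')['im'][:,:,::-1]
    if crop: x0,y0,x1,y1=crop; im=im[y0:y1,x0:x1]
    if k!=1: im=cv2.resize(im,None,fx=k,fy=k,interpolation=cv2.INTER_CUBIC)
    cv2.imwrite('pics/'+(out or f)+'.png',im)
def cam(n,f=None):
    c=eyes.camera_params(n)
    if 'view' in c: V=np.array(c['view'])
    else:
        d=np.load('pics/'+f+'.npz'); T=np.eye(4); T[:3,:3]=d['R']; T[:3,3]=d['p']
        V=np.linalg.inv(T@np.array(c['T_tool_cam']))
    return c,V
def w(n,u,v,z,f=None):
    c,V=cam(n,f); R=V[:3,:3]; o=-R.T@V[:3,3]
    d=R.T@np.array([(u-c['cx'])/c['fx'],(v-c['cy'])/c['fy'],1]); return o+d*(z-o[2])/d[2]
def px(n,P,f=None):
    c,V=cam(n,f); q=V[:3,:3]@np.array(P)+V[:3,3]; return np.array([c['cx']+c['fx']*q[0]/q[2],c['cy']+c['fy']*q[1]/q[2]])
E
python3 - <<'E'
from h import *
snap('top','top0',k=1.4); s=snap('scene','scene0',k=1.4)
print(s)
for n in('top','scene'):
    c,V=cam(n); print(n,-V[:3,:3].T@V[:3,3],V[2,:3],c['fx'])
print(eyes.camera_params('wrist'), r.tcp_to_grasp)
E
```

```text
{'t': 0.05, 'q': array([-7.22093514e+01,  2.16595188e+01,  4.56327926e+00,  7.30169959e+01,
        1.27564079e-03,  8.36806829e+01]), 'joint_vel': array([0.06751999, 0.00563286, 0.09082379, 0.12153957, 0.00386075,
       0.07001489]), 'joint_efforts': array([ 1.45219103e-03, -4.65122831e+01,  2.70856404e+01,  1.28876895e-02,
       -1.73960329e-04, -4.19721857e-06]), 'tcp_pos': array([ 0.23470014, -0.52421857,  0.23038689]), 'eef_rot': array([[ 4.08488635e-01, -9.12763220e-01, -5.82648503e-04],
       [-9.12761297e-01, -4.08488980e-01,  1.88862390e-03],
       [-1.96187193e-03, -2.39662397e-04, -9.99998047e-01]]), 'wrist_force': array([ 0.16302394,  0.33628167, -0.69986782]), 'torque': array([0.00548718, 0.01543417, 0.00659896]), 'finger_gap': 0.9975803558536057}
top [ 0.35663888 -0.0500731   1.15278424] [ 0.18788879 -0.02609285 -0.98184366] 444.4636045028129
scene [0.90830534 0.11595551 0.75368511] [-0.47977164 -0.25312553 -0.84008728] 396.1062756509913
{'fx': 359.54802277305373, 'fy': 359.54802277305373, 'cx': 282.4702621445319, 'cy': 209.03661948915277, 'T_tool_cam': array([[ 9.99999964e-01, -1.55360525e-04, -2.20084227e-04,
         1.11044437e-03],
       [ 2.06821961e-04,  9.66235359e-01,  2.57660996e-01,
        -6.47842164e-02],
       [ 1.72622814e-04, -2.57661033e-01,  9.66235356e-01,
        -1.42256336e-01],
       [ 0.00000000e+00,  0.00000000e+00,  0.00000000e+00,
         1.00000000e+00]])} 0.0187
```

View pics/top0.png

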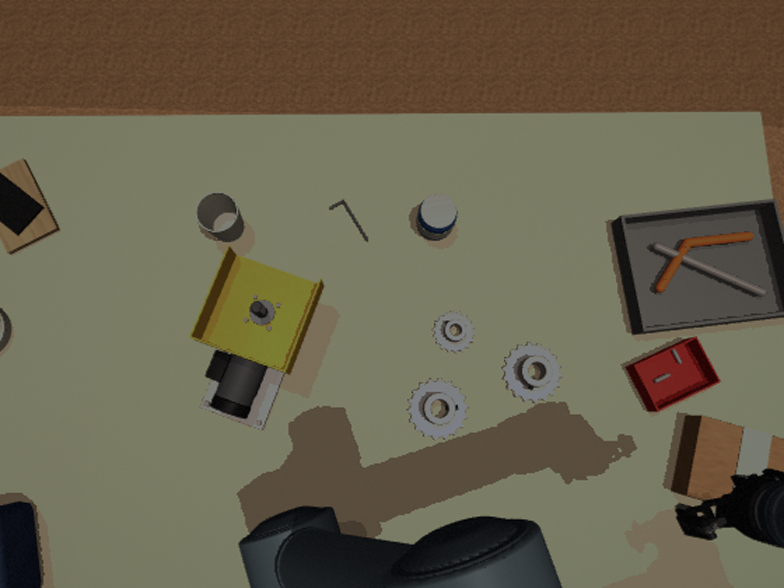

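View pics/scene0.png

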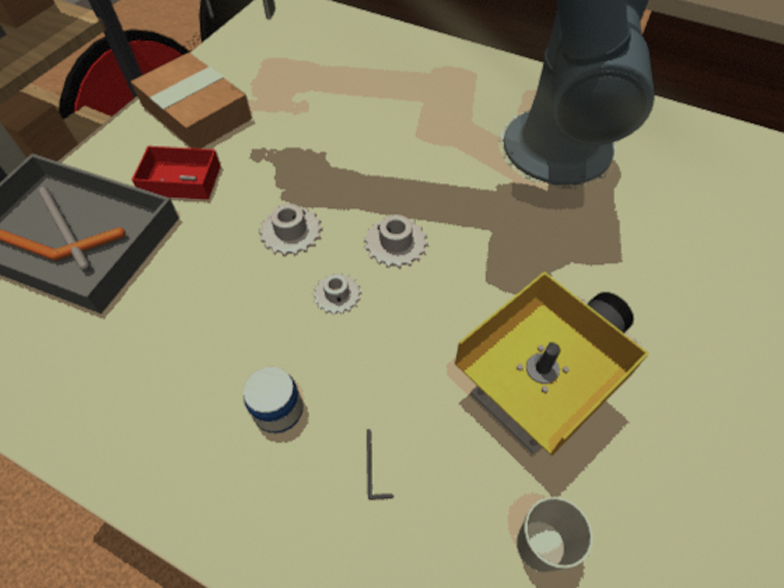

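Top view (1.4x): the small sprocket is at (453,331), about 42 px wide, or 78 mm, so it is the right one. The two larger ones are about 110 mm. The shaft end is at about (258,307). The guard's open side faces the upper right, away from the motor at (238,385).

```bash
python3 - <<'E'
from h import *
T=lambda u,v,z:w('top',u/1.4,v/1.4,z)
S=lambda u,v,z:w('scene',u/1.4,v/1.4,z)
print('spr',T(453,331,.005),S(337,293,.005))
print('shaft',T(257,306,.15),S(552,347,.15))
L1,L0,R1,R0=T(232,249,.15),T(193,338,.15),T(322,283,.15),T(291,372,.15)
print(L1,L0,R1,R0)
for a,b in((L0,L1),(R0,R1),(R1,L1),(R0,L0)):
    d=b-a; print(np.hypot(*d[:2]),np.degrees(np.arctan2(d[1],d[0])))
print('mid',(L1+L0+R1+R0)/4)
s=r.read_state();R=s['eef_rot'];print('roll xdir',np.degrees(np.arctan2(R[1,0],R[0,0])))
g=T(453,331,.03)
print('tool shift to spr', R.T@(g-s['tcp_pos']))
E
```

```text
spr [ 0.50567352 -0.20446931  0.005     ] [ 0.50612321 -0.20304732  0.005     ]
shaft [0.5324451  0.13336662 0.15      ] [0.53056292 0.13507051 0.15      ]
[0.62875453 0.17658011 0.15      ] [0.48160202 0.23469437 0.15      ] [0.56936637 0.02786824 0.15      ] [0.42469066 0.07703278 0.15      ]
0.15821228495916814 -21.55032199562384
0.15280122448320543 -18.769084604969116
0.1601317348426845 68.23067912616455
0.1676188561196704 70.15185426100624
mid [0.52610339 0.12904387 0.15      ]
roll xdir -65.8951001455071
tool shift to spr [-0.1852916  -0.37633294  0.20087698]
```

```bash
cat >> h.py <<'E'
def go(x,y,z,yaw):
    s=r.read_state(); R=s['eef_rot']; y0=np.degrees(np.arctan2(R[1,0],R[0,0]))
    print('t',round(s['t'],2),'tcp',np.round(s['tcp_pos']*1e3,1),'yaw',round(y0,2),'tilt',np.round(R[:2,2],4),'q6',round(s['q'][5],1),'gap',round(s['finger_gap'],3),'F',np.round(s['wrist_force'],1),'M',np.round(s['torque'],2))
    print('shift mm',np.round(R.T@(np.array([x,y,z])-s['tcp_pos'])*1e3,1),'roll',round(np.radians(y0-yaw),3))
E
python3 -c "
from h import *
go(.5315,.134,.24,69.5)"
```

```text
t 0.1 tcp [ 234.7 -524.3  230.5] yaw -65.9 tilt [-0.0006  0.0017] q6 83.7 gap 0.999 F [-0.2 -0.5  0.5] M [-0.03 -0.02 -0.03]
shift mm [-479.7 -539.8   -8.6] roll -2.363
```

Emit:
carry_out:
  increments:
    - [[100, -40, -45, -8, -0.18], [100, -80, -90, -8, -0.36], [100, -120, -135, -8, -0.54], [100, -160, -180, -8, -0.72], [100, -200, -225, -8, -0.9], [100, -240, -270, -8, -1.08], [100, -280, -315, -8, -1.26], [100, -320, -360, -8, -1.44], [100, -360, -405, -8, -1.62], [100, -400, -450, -8, -1.8]]
  squeeze: 20

```text
t: 1.35
tcp_pos: [0.4826, 0.026, 0.2391]
eef_rot: [[0.792, 0.61, -0.0], [0.61, -0.792, -0.0], [-0.0, 0.0, -1.0]]
wrist_force: [0.8, -1.4, -0.5]
finger_gap: 1.004
```

```bash
python3 -c "
from h import *
go(.5315,.134,.24,69.5)"
```

```text
t 1.35 tcp [482.6  26.  239.1] yaw 37.59 tilt [-0.0001 -0.0003] q6 48.0 gap 1.004 F [ 0.8 -1.4 -0.5] M [-0.07 -0.08  0.06]
shift mm [104.7 -55.7  -1. ] roll -0.557
```

Emit:
carry_out:
  increments:
    - [[100, 50, -27, 0, -0.18], [100, 104, -56, 0, -0.36], [100, 104, -56, 0, -0.54], [100, 104, -56, 0, -0.557], [100, 104, -56, 0, -0.557]]

```text
t: 1.98
tcp_pos: [0.5308, 0.131, 0.2391]
eef_rot: [[0.359, 0.933, -0.001], [0.933, -0.359, -0.0], [-0.0, -0.001, -1.0]]
wrist_force: [-0.2, 0.2, -0.6]
finger_gap: 0.999
```

```bash
python3 - <<'E'
from h import *
go(.5315,.134,.24,69.5)
snap('wrist','w1',k=1.4)
print(px('wrist',(.5315,.134,.15),'w1')*1.4)
E
```

```text
t 1.98 tcp [530.8 131.  239.1] yaw 68.98 tilt [-0.0007 -0.0003] q6 28.2 gap 0.999 F [-0.2  0.2 -0.6] M [-0.03 -0.01 -0.  ]
shift mm [ 3.  -0.4 -0.9] roll -0.009
[403.93144368 297.60460129]
```

View pics/w1.png

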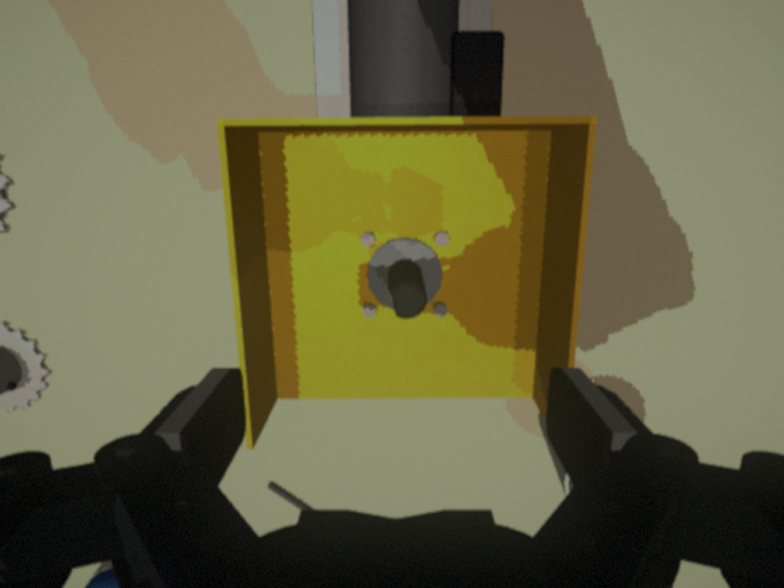

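Wrist view: the guard sits square in the picture, open side down, back wall top running (219,120) to (597,118). The shaft's end face is at about (408,303). The flat can't be made out, so I'll enlarge the crop.

```bash
python3 - <<'E'
from h import *
d=np.load('pics/w1.npz')['im'][:,:,::-1]
a=d[165:240,250:335].astype(float)
a=np.clip((a/130)**.6*255,0,255).astype(np.uint8)
cv2.imwrite('pics/w1c.png',cv2.resize(a,None,fx=8,fy=8,interpolation=cv2.INTER_CUBIC))
A,B=w('wrist',219/1.4,120/1.4,.15,'w1'),w('wrist',597/1.4,118/1.4,.15,'w1')
e=B-A;print(A,B,np.hypot(*e[:2]),np.degrees(np.arctan2(e[1],e[0])))
print('shaft',w('wrist',408/1.4,303/1.4,.15,'w1'))
print('boss',w('wrist',405/1.4,272/1.4,.097,'w1'))
E
```

```text
[0.42748229 0.08726044 0.15      ] [0.4858189  0.24124639 0.15      ] 0.16466582652317988 69.25112119694403
shaft [0.53470066 0.13486606 0.15      ]
boss [0.53136035 0.13561333 0.097     ]
```

View pics/w1c.png

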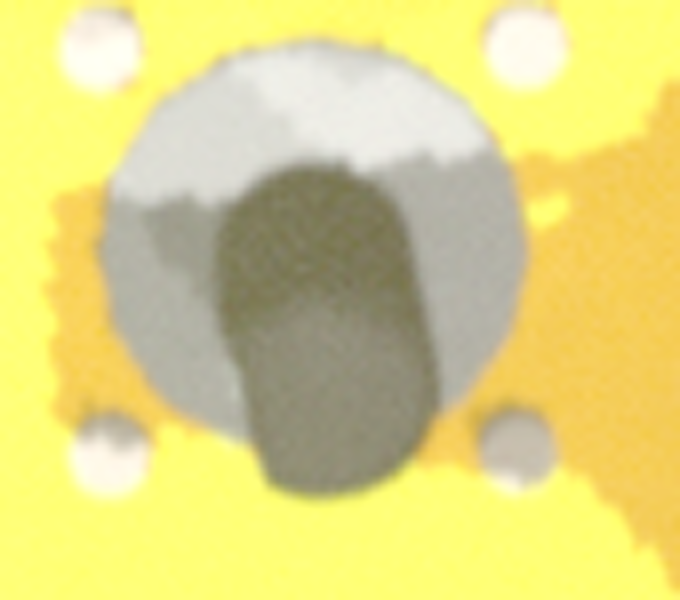

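The crop shows the boss at about (313,240) and the shaft's end face around (340,395), leaning down. The flat is ambiguous: it could face left or up. I'll take one closer look from straight above.

Emit:
carry_out:
  increments:
    - [[100, 3, 30, 20, 0], [100, 3, 60, 50, 0], [100, 3, 62, 65, 0], [100, 3, 62, 65, 0]]

```text
t: 2.52
tcp_pos: [0.5884, 0.1117, 0.173]
eef_rot: [[0.357, 0.934, -0.004], [0.934, -0.357, -0.0], [-0.001, -0.003, -1.0]]
wrist_force: [0.0, -0.0, 0.0]
finger_gap: 0.996
```

```bash
python3 - <<'E'
from h import *
go(.533,.1345,.18,69.5)
s=snap('wrist','w2')
u=px('wrist',(.533,.1345,.15),'w2');print(u)
d=np.load('pics/w2.npz')['im'][:,:,::-1]
x,y=u.astype(int);x0,y0=x-50,max(0,y-40);print(x0,y0)
a=d[y0:y0+75,x0:x0+100].astype(float)
a=np.clip((a/120)**.5*255,0,255).astype(np.uint8)
cv2.imwrite('pics/w2c.png',cv2.resize(a,None,fx=8,fy=8,interpolation=cv2.INTER_CUBIC))
E
```

```text
t 2.52 tcp [588.4 111.7 173. ] yaw 69.06 tilt [-0.0037 -0.0001] q6 25.6 gap 0.996 F [ 0. -0.  0.] M [-0.01 -0.01  0.  ]
shift mm [  1.4 -59.9  -6.8] roll -0.008
[287.86710039 123.81331031]
237 83
```

View pics/w2c.png

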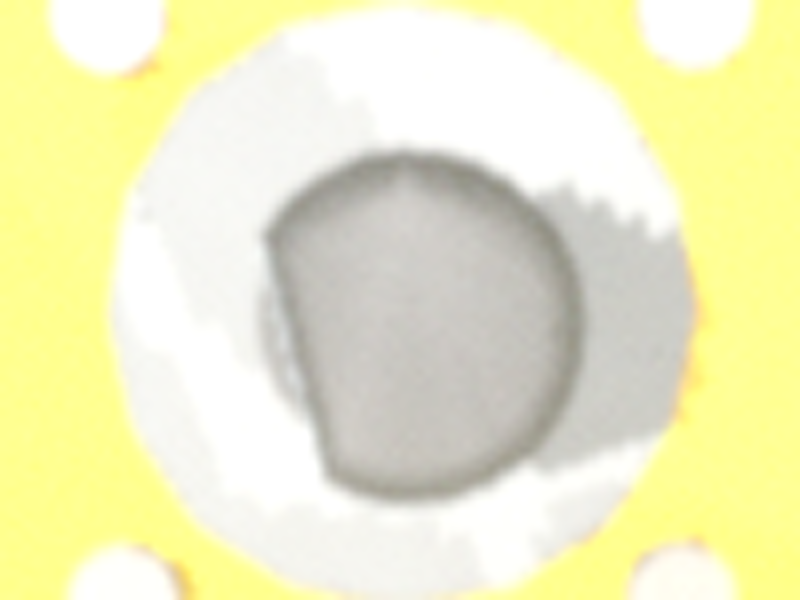

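The flat's edge runs (268,238) to (330,472), facing left and slightly down, and the shaft centre is at (408,324) in the crop. So the flat looks along world yaw ≈ -96°, with the unit's +x at ≈ -20.7°: it needs +75.5° counter-clockwise.

Emit:
carry_out:
  increments:
    - [[50, 0, -30, -3, -0.13], [50, 0, -59.5, -3, -0.258], [50, 0, -59.5, -3, -0.258], [50, 0, -59.5, -3, -0.258]]

```text
t: 3.08
tcp_pos: [0.5353, 0.1337, 0.1786]
eef_rot: [[0.106, 0.994, 0.003], [0.994, -0.106, 0.0], [0.0, 0.003, -1.0]]
wrist_force: [0.0, -0.4, -0.2]
finger_gap: 0.499
```

```bash
python3 -c "
from h import *
go(.5328,.133,.111,83.8)"
```

```text
t 3.08 tcp [535.3 133.7 178.6] yaw 83.89 tilt [0.0027 0.0001] q6 13.5 gap 0.499 F [ 0.  -0.4 -0.2] M [-0.06 -0.09  0.06]
shift mm [-1.  -2.6 67.6] roll 0.002
```

Emit:
carry_out:
  increments:
    - [[50, -1, -2, 30, 0], [50, -1, -2, 60, 0], [50, -1, -2, 67, 0], [50, -1, -2, 67, 0], [50, -1, -2, 67, 0]]

```text
t: 3.7
tcp_pos: [0.5338, 0.1328, 0.1117]
eef_rot: [[0.106, 0.994, 0.003], [0.994, -0.106, 0.0], [0.0, 0.002, -1.0]]
wrist_force: [-0.1, 0.2, -0.3]
finger_gap: 0.495
```

```bash
python3 -c "
from h import *
go(.5328,.133,.111,83.8)"
```

```text
t 3.7 tcp [533.8 132.8 111.7] yaw 83.92 tilt [0.0025 0.0002] q6 13.4 gap 0.495 F [-0.1  0.2 -0.3] M [ 0.01 -0.01 -0.  ]
shift mm [ 0.1 -1.   0.6] roll 0.002
```

Close on the shaft.

Emit:
carry_out:
  increments:
    - [[30, 0, -1, 0, 0], [15, 0, -1, 0, 0], [10, 0, -1, 0, 0], [10, 0, -1, 0, 0], [10, 0, -1, 0, 0], [10, 0, -1, 0, 0]]
  squeeze: 40

```text
t: 4.45
tcp_pos: [0.5328, 0.1361, 0.1118]
eef_rot: [[0.103, 0.995, 0.003], [0.995, -0.103, 0.006], [0.007, 0.003, -1.0]]
wrist_force: [0.2, 10.7, 2.4]
finger_gap: 0.209
```

```bash
python3 -c "
from h import *
go(.5328,.133,.111,83.8)"
```

```text
t 4.45 tcp [532.8 136.1 111.8] yaw 84.07 tilt [0.0034 0.0063] q6 13.5 gap 0.209 F [ 0.2 10.7  2.4] M [1.21 0.03 0.04]
shift mm [-3.1  0.3  0.8] roll 0.005
```

Emit:
carry_out:
  increments:
    - [[10, 3.5, 0, 0, 0], [10, 3.5, 0, 0, 0], [10, 3.5, 0, 0, 0], [10, 3.5, 0, 0, 0]]

```text
t: 4.95
tcp_pos: [0.5328, 0.1363, 0.1119]
eef_rot: [[0.105, 0.994, 0.003], [0.994, -0.105, -0.001], [-0.0, 0.003, -1.0]]
wrist_force: [-2.0, 2.1, 4.6]
finger_gap: 0.204
```

```bash
python3 -c "
from h import *
go(.5328,.133,.111,83.8)"
```

```text
t 4.95 tcp [532.8 136.3 111.9] yaw 83.95 tilt [ 0.0028 -0.0008] q6 13.8 gap 0.204 F [-2.   2.1  4.6] M [-0.47  0.25 -0.  ]
shift mm [-3.2  0.3  0.9] roll 0.003
```

Emit:
carry_out:
  increments:
    - [[10, 0, 0.2, 0, -0.165], [10, 0.1, 0.5, 0, -0.33], [10, 0.2, 0.7, 0, -0.495], [10, 0.3, 0.9, 0, -0.66], [10, 0.5, 1.1, 0, -0.825], [10, 0.7, 1.25, 0, -0.99], [10, 0.9, 1.4, 0, -1.155], [10, 1.1, 1.45, 0, -1.32], [10, 1.1, 1.45, 0, -1.32], [10, 1.1, 1.45, 0, -1.32]]

```text
t: 6.2
tcp_pos: [0.5323, 0.1357, 0.1118]
eef_rot: [[-0.937, 0.35, -0.001], [0.35, 0.937, -0.004], [-0.001, -0.004, -1.0]]
wrist_force: [-7.7, -4.1, 10.6]
finger_gap: 0.203
```

```bash
python3 -c "
from h import *
go(.5328,.133,.111,159.4)"
```

```text
t 6.2 tcp [532.3 135.7 111.8] yaw 159.54 tilt [-0.0007 -0.0036] q6 -61.7 gap 0.203 F [-7.7 -4.1 10.6] M [-0.95  0.7   0.07]
shift mm [-1.4 -2.4  0.8] roll 0.002
```

Emit:
carry_out:
  increments:
    - [[10, 1, -1, 0, 0], [10, 2, -2, -1, 0], [10, 2, -2, -1, 0], [10, 2, -2, -1, 0]]

```text
t: 6.7
tcp_pos: [0.5322, 0.1358, 0.1119]
eef_rot: [[-0.937, 0.349, 0.003], [0.349, 0.937, -0.001], [-0.003, 0.0, -1.0]]
wrist_force: [2.3, -2.3, 0.4]
finger_gap: 0.205
```

```bash
python3 -c "
from h import *
go(.5328,.133,.111,159.4)"
```

```text
t 6.7 tcp [532.2 135.8 111.9] yaw 159.55 tilt [ 0.0026 -0.0009] q6 -61.8 gap 0.205 F [ 2.3 -2.3  0.4] M [-0.57 -1.23 -0.07]
shift mm [-1.6 -2.4  0.9] roll 0.003
```

Emit:
carry_out:
  increments:
    - [[45, 0, 0, 0, 0], [45, 0, 0, 0, 0], [45, 0, 0, -35, 0], [45, 0, 0, -70, 0], [45, 0, 30, -70, 0], [45, 0, 60, -70, 0], [45, 0, 60, -70, 0], [45, 0, 60, -70, 0]]

```text
t: 7.7
tcp_pos: [0.5508, 0.192, 0.1807]
eef_rot: [[-0.937, 0.349, -0.002], [0.349, 0.937, -0.001], [0.002, -0.001, -1.0]]
wrist_force: [-0.7, -0.1, -0.3]
finger_gap: 0.451
```

```bash
python3 - <<'E'
from h import *
go(.5315,.1379,.18,69.5)
s=snap('wrist','w3')
u=px('wrist',(.5315,.1379,.15),'w3');print(u)
d=np.load('pics/w3.npz')['im'][:,:,::-1]
# left: whole, right: shaft crop
x,y=u.astype(int);x0,y0=x-40,max(0,y-30);print(x0,y0)
a=d[y0:y0+70,x0:x0+80].astype(float)
a=np.clip((a/120)**.5*255,0,255).astype(np.uint8)
a=cv2.resize(a,None,fx=6,fy=6,interpolation=cv2.INTER_CUBIC)
b=cv2.resize(d,(420,315)); b=cv2.copyMakeBorder(b,0,105,0,0,cv2.BORDER_CONSTANT)
a=a[:420]
cv2.imwrite('pics/w3c.png',np.hstack([a[:, :370],b]))
E
```

```text
t 7.7 tcp [550.8 192.  180.7] yaw 159.58 tilt [-0.002  -0.0006] q6 -56.6 gap 0.451 F [-0.7 -0.1 -0.3] M [-0.02  0.03 -0.  ]
shift mm [ -0.8 -57.4   0.7] roll 1.572
[281.95355297 132.07885514]
241 102
```

View pics/w3c.png

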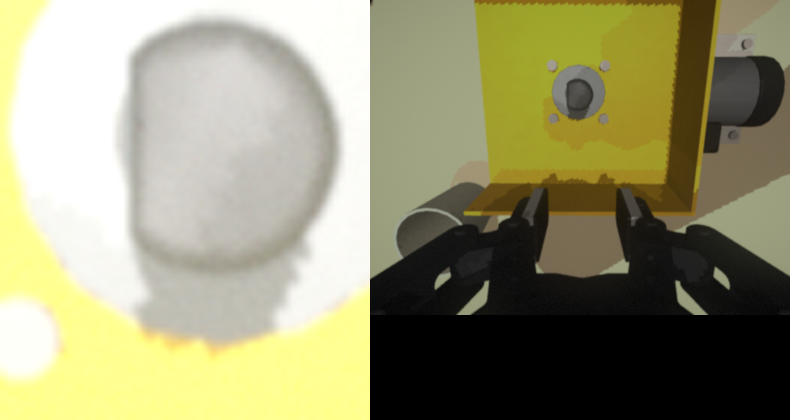

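The flat's edge is now vertical in the picture, (132,50) to (133,240), so its normal lies along tool -x, at yaw -20.4°. Both wrist pictures put the axis at (0.533, 0.1344). The pinches agree only if a pinch centres 1.5 mm *away* from the flat, which is also what the geometry gives (7 against 10 mm), so the text's "towards" looks wrong. I'll use A = (0.533, 0.1347). Next I'll check the guard yaw and go to the sprocket.

```bash
python3 - <<'E'
from h import *
def yel(f):
    h=cv2.cvtColor(np.load('pics/'+f+'.npz')['im'],cv2.COLOR_RGB2HSV); return ((h[...,0]>20)&(h[...,0]<32)&(h[...,1]>200)).astype(np.uint8)
def line(P,n,z,f):
    vx,vy,x,y=cv2.fitLine(np.array(P,np.float32),cv2.DIST_HUBER,0,.01,.01).ravel()
    a,b=w(n,x-50*vx,y-50*vy,z,f),w(n,x+50*vx,y+50*vy,z,f); d=b-a
    print(f,'z',z,'yaw',np.degrees(np.arctan2(d[1],d[0]))%180, 'pt',np.round(a,4))
m=yel('w3'); P=[(np.flatnonzero(m[v])[0],v) for v in range(20,220,2)]; line(P,'wrist',.093,'w3')  # open floor edge
P=[(np.flatnonzero(m[v])[-1],v) for v in range(10,280,2) if m[v].sum()>50]; line(P,'wrist',.15,'w3')
m=yel('w1'); P=[(u,np.flatnonzero(m[:,u])[0]) for u in range(170,410,3)]; line(P,'wrist',.15,'w1')
P=[(u,np.flatnonzero(m[:,u])[-1]) for u in range(205,375,3)]; line(P,'wrist',.093,'w1')
go(.505,-.2035,.24,69.5); go(.505,-.2035,.24,160)
E
```

```text
w3 z 0.093 yaw 66.3453388740727 pt [0.4633 0.1654 0.093 ]
w3 z 0.15 yaw 53.809053868196244 pt [0.5    0.2393 0.15  ]
w1 z 0.15 yaw 69.41891263075055 pt [0.4417 0.1224 0.15  ]
w1 z 0.093 yaw 16.956269519812686 pt [0.4947 0.1346 0.093 ]
t 7.75 tcp [550.9 191.7 180.8] yaw 159.55 tilt [-0.0017 -0.0006] q6 -56.6 gap 0.448 F [-0.1 -0.3  0.3] M [0.   0.04 0.03]
shift mm [ -95.  -386.4  -58.9] roll 1.572
t 7.75 tcp [550.9 191.7 180.8] yaw 159.55 tilt [-0.0017 -0.0006] q6 -56.6 gap 0.448 F [-0.1 -0.3  0.3] M [0.   0.04 0.03]
shift mm [ -95.  -386.4  -58.9] roll -0.008
```

```bash
python3 - <<'E'
from h import *
go(.580,-.164,.2,118)
E
```

```text
t 7.75 tcp [550.9 191.7 180.8] yaw 159.55 tilt [-0.0017 -0.0006] q6 -56.6 gap 0.448 F [-0.1 -0.3  0.3] M [0.   0.04 0.03]
shift mm [-151.5 -323.1  -19. ] roll 0.725
```

Emit:
carry_out:
  increments:
    - [[60, -20, -40, -19, 0.1], [60, -45, -95, -19, 0.26], [80, -70, -150, -19, 0.42], [80, -95, -200, -19, 0.58], [80, -120, -255, -19, 0.725], [80, -145, -310, -19, 0.725], [80, -151, -323, -19, 0.725], [80, -151, -323, -19, 0.725], [80, -151, -323, -19, 0.725]]
  squeeze: 20

```text
t: 8.88
tcp_pos: [0.5801, -0.1617, 0.2003]
eef_rot: [[-0.471, 0.882, -0.001], [0.882, 0.471, 0.001], [0.001, -0.0, -1.0]]
wrist_force: [0.4, -0.7, 0.7]
finger_gap: 0.801
```

```bash
python3 - <<'E'
from h import *
go(.505,-.2035,.06,118)
s=snap('wrist','w4')
u=px('wrist',(.5055,-.2037,.02),'w4');print(u)
x,y=u.astype(int);x0,y0=max(0,x-70),max(0,y-60);print(x0,y0)
show('w4',(x0,y0,x0+140,y0+110),5.5,'w4c')
E
```

```text
t 8.88 tcp [ 580.1 -161.7  200.3] yaw 118.1 tilt [-0.0006  0.0008] q6 -49.7 gap 0.801 F [ 0.4 -0.7  0.7] M [-0.03  0.02 -0.02]
shift mm [ -1.6 -85.8 140.3] roll 0.002
[281.2407025   88.73430498]
211 28
```

View pics/w4c.png

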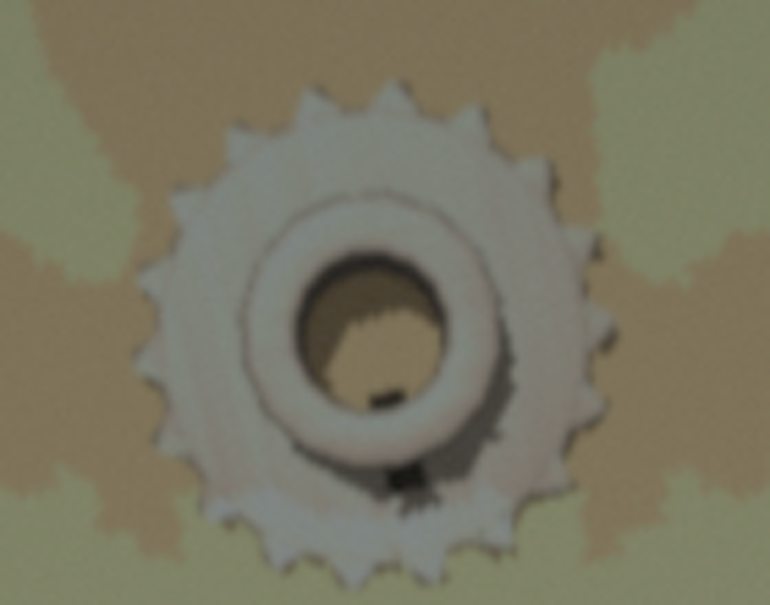

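The crop shows the grub screw's inner end at (387,400), its outer end at (406,478), and the hub's top centre at (370,328).

```bash
python3 - <<'E'
from h import *
f=lambda u,v,z:w('wrist',211+u/5.5-.4,28+v/5.5-.4,z,'w4')
c=f(370,328,.03); b=f(371,332,.03); g=f(406,478,.0185); i=f(387,400,.0185)
print('hub',c,b,'teeth c',f(375,333,.005))
for p in (g,i): print(np.hypot(*(p-c)[:2]),np.degrees(np.arctan2(*(p-c)[1::-1])))
print('i->g',np.degrees(np.arctan2(*(g-i)[1::-1])))
E
```

```text
hub [ 0.5063148  -0.20639001  0.03      ] [ 0.50674776 -0.20599099  0.03      ] teeth c [ 0.50527749 -0.20633865  0.005     ]
0.022483269623442697 42.25635123334204
0.010271444657326583 42.20783362053097
i->g 42.297159685982855
```

```bash
python3 -c "
from h import *
go(.5064,-.2063,.06,132.3)"
```

```text
t 8.93 tcp [ 580.2 -161.5  200.4] yaw 118.13 tilt [-0.0004  0.0006] q6 -49.7 gap 0.8 F [-0.3 -0.1 -0.5] M [ 0.04  0.   -0.  ]
shift mm [ -4.8 -86.2 140.4] roll -0.247
```

Emit:
carry_out:
  increments:
    - [[75, -2, -40, 30, -0.12], [75, -5, -86, 60, -0.247], [75, -5, -86, 110, -0.247], [75, -5, -86, 140, -0.247], [75, -5, -86, 140, -0.247], [75, -5, -86, 140, -0.247]]

```text
t: 9.68
tcp_pos: [0.508, -0.2075, 0.0617]
eef_rot: [[-0.673, 0.74, 0.002], [0.74, 0.673, -0.001], [-0.002, 0.001, -1.0]]
wrist_force: [0.1, -0.6, 0.1]
finger_gap: 0.748
```

```bash
python3 -c "
from h import *
go(.5064,-.2063,.008,132.3)"
```

```text
t 9.68 tcp [ 508.  -207.5   61.7] yaw 132.27 tilt [ 0.0015 -0.0008] q6 -71.1 gap 0.748 F [ 0.1 -0.6  0.1] M [-0.01  0.03  0.04]
shift mm [ 2.  -0.4 53.7] roll -0.001
```

Emit:
carry_out:
  increments:
    - [[75, 1.5, -0.4, 25, 0], [75, 1.5, -0.4, 45, 0], [75, 1.5, -0.4, 53, 0], [75, 1.5, -0.4, 53, 0], [75, 1.5, -0.4, 53, 0]]

```text
t: 10.3
tcp_pos: [0.5067, -0.2076, 0.0086]
eef_rot: [[-0.672, 0.741, 0.002], [0.741, 0.672, -0.001], [-0.002, 0.001, -1.0]]
wrist_force: [0.1, 0.6, -0.2]
finger_gap: 0.747
```

```bash
python3 -c "
from h import *
go(.5064,-.2063,.008,132.3)"
```

```text
t 10.3 tcp [ 506.7 -207.6    8.6] yaw 132.19 tilt [ 0.002  -0.0011] q6 -71.1 gap 0.747 F [ 0.1  0.6 -0.2] M [-0.02 -0.    0.01]
shift mm [1.2 0.6 0.5] roll -0.002
```

Emit:
carry_out:
  increments:
    - [[60, 1.2, 0.6, 0.5, 0], [50, 1.2, 0.6, 0.5, 0], [45, 1.2, 0.6, 0.5, 0], [40, 1.2, 0.6, 0.5, 0], [40, 1.2, 0.6, 0.5, 0], [40, 1.2, 0.6, 0.5, 0]]
  squeeze: 20

```text
t: 11.05
tcp_pos: [0.5055, -0.206, 0.0073]
eef_rot: [[-0.671, 0.741, 0.001], [0.741, 0.671, -0.0], [-0.001, 0.0, -1.0]]
wrist_force: [-1.7, -0.0, 5.6]
finger_gap: 0.471
```

```bash
python3 - <<'E'
from h import *
go(.5064,-.2063,.008,132.3)
E
```

```text
t 11.05 tcp [ 505.5 -206.     7.3] yaw 132.18 tilt [ 0.0006 -0.0004] q6 -71.0 gap 0.471 F [-1.7 -0.   5.6] M [0.07 0.16 0.03]
shift mm [-0.8  0.4 -0.7] roll -0.002
```

Emit:
carry_out:
  increments:
    - [[40, 1.2, 0.6, -0.5, 0], [40, 1.2, 0.6, -0.5, 0], [40, 1.2, 0.6, -20, 0], [40, 1.2, 0.6, -60, 0], [40, 1.2, 0.6, -110, 0], [40, 1.2, 0.6, -160, 0], [40, 1.2, 0.6, -200, 0], [40, 1.2, 0.6, -200, 0], [40, 1.2, 0.6, -200, 0]]
  squeeze: 60

```text
t: 12.18
tcp_pos: [0.5038, -0.2038, 0.2047]
eef_rot: [[-0.672, 0.741, -0.003], [0.741, 0.672, 0.002], [0.003, -0.001, -1.0]]
wrist_force: [0.4, 1.1, -4.7]
finger_gap: 0.443
```

```bash
python3 - <<'E'
from h import *
go(.533,.1347,.21,69.35)
s=snap('wrist','w5'); R=s['eef_rot']
u=px('wrist',s['tcp_pos']-R[:,2]*.022,'w5');print(u)
x,y=u.astype(int);x0,y0=x-70,max(0,y-55);print(x0,y0)
d=np.load('pics/w5.npz')['im'][:,:,::-1]
a=np.clip((d[y0:y0+110,x0:x0+140]/160.)**.6*255,0,255).astype(np.uint8)
cv2.imwrite('pics/w5c.png',cv2.resize(a,None,fx=5.5,fy=5.5,interpolation=cv2.INTER_CUBIC))
E
```

```text
t 12.18 tcp [ 503.8 -203.8  204.7] yaw 132.19 tilt [-0.003   0.0019] q6 -70.9 gap 0.443 F [ 0.4  1.1 -4.7] M [ 0.04  0.05 -0.02]
shift mm [231.2 248.9  -4.7] roll 1.097
[285.09986696 296.5744423 ]
215 241
```

View pics/w5c.png

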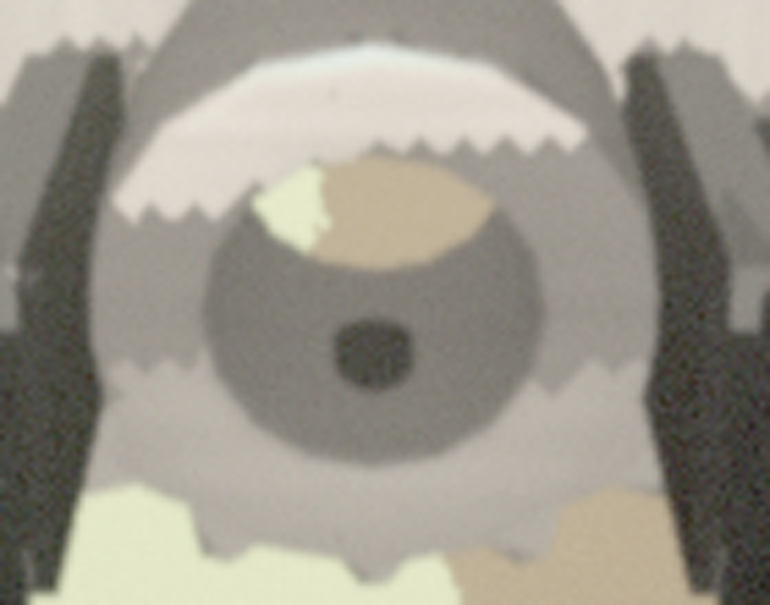

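The crop shows the bore centred at about (374,310) between the pads and the grub screw straight below it at (374,352). So the grip is square and the screw points along tool +y. Carrying it over the shaft.

Emit:
carry_out:
  increments:
    - [[40, 20, 22, -12, 0.1], [40, 55, 60, -12, 0.25], [40, 90, 98, -12, 0.42], [40, 125, 135, -12, 0.58], [40, 160, 172, -12, 0.75], [40, 195, 210, -12, 0.92], [40, 220, 237, -12, 1.05], [40, 231, 249, -12, 1.097], [40, 231, 249, -12, 1.097], [40, 231, 249, -12, 1.097]]

```text
t: 13.48
tcp_pos: [0.5334, 0.1331, 0.2174]
eef_rot: [[0.353, 0.936, -0.003], [0.936, -0.353, -0.001], [-0.002, -0.002, -1.0]]
wrist_force: [-0.8, -0.1, -3.4]
finger_gap: 0.445
```

Emit:
carry_out:
  increments:
    - [[40, 0, 0, 0, 0], [40, 0, 0, 0, 0]]

```text
t: 13.72
tcp_pos: [0.5343, 0.1331, 0.2187]
eef_rot: [[0.354, 0.935, -0.0], [0.935, -0.354, -0.0], [-0.0, -0.0, -1.0]]
wrist_force: [0.0, 0.1, -2.3]
finger_gap: 0.447
```

```bash
python3 - <<'E'
from h import *
go(.5333,.1349,.175,69.4)
E
```

```text
t 13.72 tcp [534.3 133.1 218.7] yaw 69.27 tilt [-0.0002 -0.0002] q6 28.1 gap 0.447 F [ 0.   0.1 -2.3] M [-0.    0.01 -0.02]
shift mm [ 1.3 -1.6 43.7] roll -0.002
```

Emit:
carry_out:
  increments:
    - [[40, 1.3, -1.6, 20, 0], [40, 1.3, -1.6, 40, 0], [40, 1.3, -1.6, 44, 0], [40, 1.3, -1.6, 44, 0], [40, 1.3, -1.6, 44, 0]]

```text
t: 14.35
tcp_pos: [0.534, 0.1356, 0.1758]
eef_rot: [[0.353, 0.936, 0.002], [0.936, -0.353, 0.0], [0.001, 0.002, -1.0]]
wrist_force: [-0.7, 0.1, -3.4]
finger_gap: 0.45
```

```bash
python3 - <<'E'
from h import *
go(.5333,.1349,.162,69.4)
s=snap('wrist','w6'); R=s['eef_rot']
u=px('wrist',s['tcp_pos']-R[:,2]*.022,'w6');print(u)
x,y=u.astype(int);x0,y0=x-70,y-55;print(x0,y0)
d=np.load('pics/w6.npz')['im'][:,:,::-1]
a=np.clip((d[y0:y0+110,x0:x0+140]/160.)**.6*255,0,255).astype(np.uint8)
cv2.imwrite('pics/w6c.png',cv2.resize(a,None,fx=5.5,fy=5.5,interpolation=cv2.INTER_CUBIC))
E
```

```text
t 14.35 tcp [534.  135.6 175.8] yaw 69.32 tilt [0.0018 0.0001] q6 28.3 gap 0.45 F [-0.7  0.1 -3.4] M [ 0.04 -0.05 -0.03]
shift mm [-1.  -0.4 13.8] roll -0.001
[285.07335962 293.74693576]
215 238
```

View pics/w6c.png

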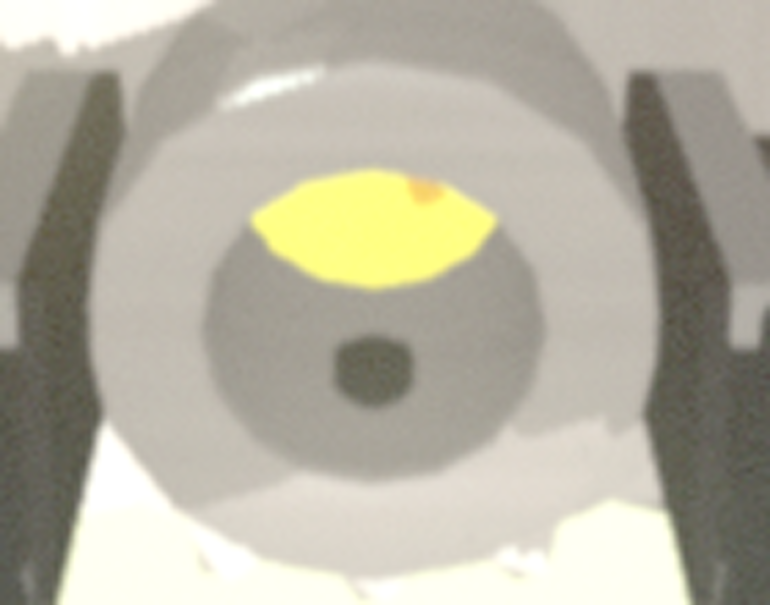

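The bore is centred at (374,325), with guard floor showing through and the screw straight below at (374,370). The shaft is still hidden behind the hub wall. I'll lower it slowly and watch the force.

Emit:
carry_out:
  increments:
    - [[40, -1, -0.4, 10, 0], [40, -1, -0.4, 16, 0], [40, -1, -0.4, 19, 0], [40, -1, -0.4, 22, 0], [40, -1, -0.4, 22, 0], [40, -1, -0.4, 22, 0]]

```text
t: 15.15
tcp_pos: [0.5324, 0.135, 0.1527]
eef_rot: [[0.353, 0.936, -0.0], [0.936, -0.353, 0.0], [-0.0, -0.0, -1.0]]
wrist_force: [-1.1, 1.1, -3.6]
finger_gap: 0.446
```

```bash
python3 - <<'E'
from h import *
go(.5333,.1349,.1275,69.4)
E
```

```text
t 15.15 tcp [532.4 135.  152.7] yaw 69.34 tilt [-0.0004  0.0001] q6 28.3 gap 0.446 F [-1.1  1.1 -3.6] M [ 0.2   0.15 -0.01]
shift mm [ 0.3  0.9 25.2] roll -0.001
```

Emit:
carry_out:
  increments:
    - [[40, 0.2, 0.6, 3, 0], [40, 0.2, 0.6, 6, 0], [40, 0.2, 0.6, 9, 0], [40, 0.2, 0.6, 12, 0], [40, 0.2, 0.6, 12, 0]]

```text
t: 15.78
tcp_pos: [0.5326, 0.1351, 0.1402]
eef_rot: [[0.353, 0.936, -0.001], [0.936, -0.353, 0.0], [0.0, -0.001, -1.0]]
wrist_force: [-3.3, 2.9, -3.4]
finger_gap: 0.452
```

```bash
python3 - <<'E'
from h import *
go(.5333,.1349,.1275,69.4)
E
```

```text
t 15.78 tcp [532.6 135.1 140.2] yaw 69.34 tilt [-0.0012  0.0005] q6 28.3 gap 0.452 F [-3.3  2.9 -3.4] M [ 0.71  0.64 -0.02]
shift mm [ 0.1  0.7 12.7] roll -0.001
```

Emit:
carry_out:
  increments:
    - [[40, 0.6, -1, 0, 0], [40, 0.6, -1.8, 0, 0], [40, 0.6, -1.8, 0, 0], [40, 0.6, -1.8, 0, 0]]

```text
t: 16.27
tcp_pos: [0.5324, 0.1358, 0.1411]
eef_rot: [[0.353, 0.936, 0.001], [0.936, -0.353, -0.0], [0.0, 0.001, -1.0]]
wrist_force: [1.2, 0.2, -3.4]
finger_gap: 0.451
```

```bash
python3 - <<'E'
from h import *
go(.5333,.1349,.1275,69.4)
E
```

```text
t 16.27 tcp [532.4 135.8 141.1] yaw 69.31 tilt [ 0.0013 -0.0005] q6 28.4 gap 0.451 F [ 1.2  0.2 -3.4] M [0.02 0.02 0.04]
shift mm [-0.5  1.1 13.6] roll -0.002
```

Emit:
carry_out:
  increments:
    - [[40, 0, -0.8, 0, 0], [40, 0, -0.8, 4, 0], [40, 0, -0.8, 8, 0], [40, 0, -0.8, 11, 0], [40, 0, -0.8, 13, 0], [40, 0, -0.8, 13, 0], [40, 0, -0.8, 13, 0]]

```text
t: 17.15
tcp_pos: [0.5311, 0.1363, 0.1279]
eef_rot: [[0.353, 0.936, 0.0], [0.936, -0.353, -0.0], [0.0, 0.0, -1.0]]
wrist_force: [-0.3, -0.1, -2.9]
finger_gap: 0.448
```

```bash
python3 - <<'E'
from h import *
go(.5333,.1349,.1275,69.4)
E
```

```text
t 17.15 tcp [531.1 136.3 127.9] yaw 69.33 tilt [ 0.0002 -0.0001] q6 28.4 gap 0.448 F [-0.3 -0.1 -2.9] M [-0.02  0.02  0.  ]
shift mm [-0.5  2.6  0.4] roll -0.001
```

```bash
python3 - <<'E'
from h import *
s=snap('wrist','w7'); 
x0,y0=215,240
d=np.load('pics/w7.npz')['im'][:,:,::-1]
a=np.clip((d[y0:y0+110,x0:x0+140]/140.)**.6*255,0,255).astype(np.uint8)
cv2.imwrite('pics/w7c.png',cv2.resize(a,None,fx=5.5,fy=5.5,interpolation=cv2.INTER_CUBIC))
E
```

```text
(no output)
```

View pics/w7c.png

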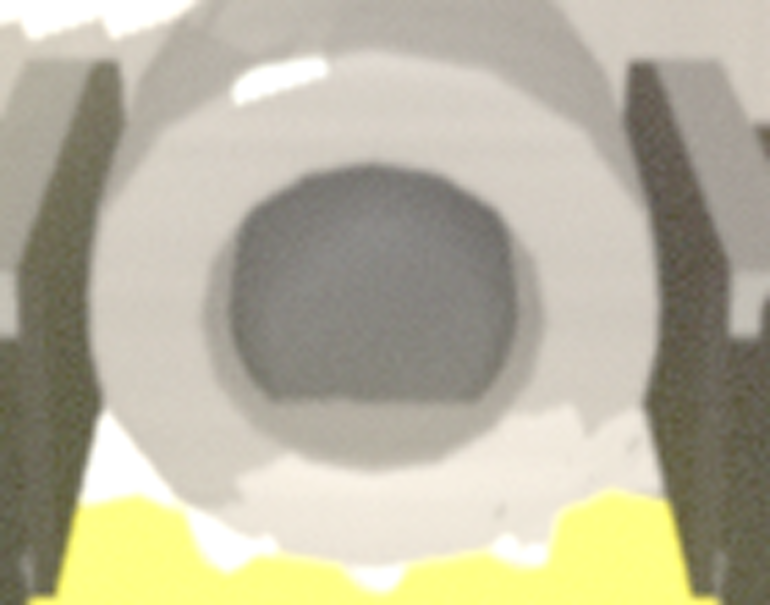

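The shaft sits centred in the bore, with side gaps of 205–232 and 516–543. The flat's edge is horizontal at y=402, square to the grub side, and the end face is about level with the hub top. Lateral force is about 0. I'll trim 0.4 mm for flush and let it settle.

Emit:
carry_out:
  increments:
    - [[40, 0, 0, 0.4, 0], [40, 0, 0, 0.4, 0], [40, 0, 0, 0.4, 0], [40, 0, 0, 0.4, 0], [40, 0, 0, 0.4, 0], [40, 0, 0, 0.4, 0], [40, 0, 0, 0.4, 0], [40, 0, 0, 0.4, 0]]

```text
t: 18.2
tcp_pos: [0.531, 0.1363, 0.1274]
eef_rot: [[0.353, 0.936, 0.0], [0.936, -0.353, -0.0], [-0.0, 0.0, -1.0]]
wrist_force: [0.5, 0.1, -3.2]
finger_gap: 0.449
```

```bash
python3 - <<'E'
from h import *
go(.5311,.1363,.1275,69.4)
snap('scene','s2')
c=px('scene',(.533,.135,.15)).astype(int); print(c)
a=(c[0]-70,c[1]-50,c[0]+70,c[1]+55); show('s2',a,5.5,'s2c')
E
```

```text
t 18.2 tcp [531.  136.3 127.4] yaw 69.33 tilt [ 0.     -0.0001] q6 28.4 gap 0.449 F [ 0.5  0.1 -3.2] M [-0.04 -0.03  0.03]
shift mm [ 0.1  0.1 -0.1] roll -0.001
[393 248]
```

View pics/s2c.png

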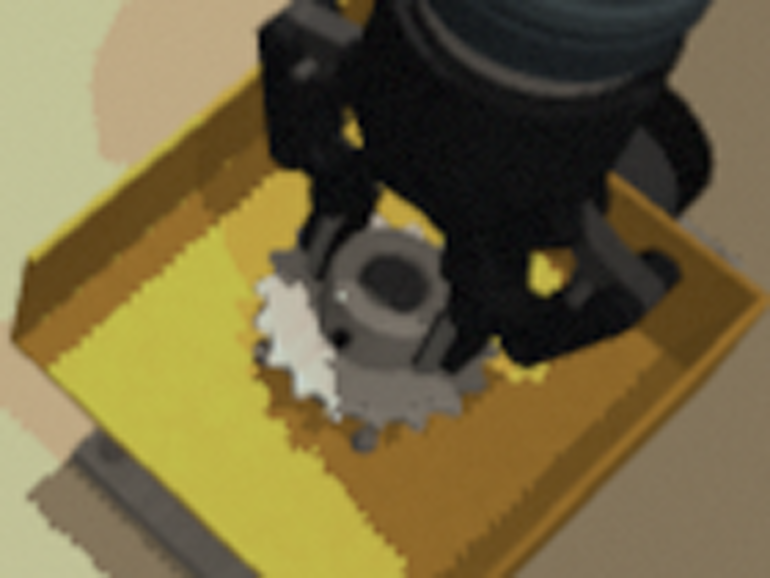

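The scene view shows the sprocket level around the shaft. The grub screw at (340,338) faces the open side and is clear of the fingers, the shaft end fills the bore at hub-top height, and there is clearance to the guard's floor. The hold is stable, with no lateral load. Handing in.

```bash
python3 -c "
from h import *
order.finish_job(); s=r.read_state(); print(s['t'],s['tcp_pos'],s['wrist_force'],s['finger_gap'])"
```

```text
the job is handed in; nothing more can be done
the job is handed in; nothing more can be done
```

The shaft's flat now faces out of the open side, and the arm is holding the small (79 mm) sprocket on the shaft, hub up with its grub screw over the flat. I handed the job in at about 18 s of the 64 s allowed; no verdict was reported.

**Shaft:** I pinched it across the flat and turned it about 75° counter-clockwise. A close picture then showed the flat at yaw -20.4°, against about -20.6° for the open side.

**Sprocket:** I gripped it by the hub at 60 N and lowered it until the hub top was level with the shaft end.

**Last checks:**
- **Free on the shaft:** the side force was about 0.5 N or less with almost no moment, and the vertical force was only the sprocket's weight (about 3 N). So it is neither jammed nor resting on the guard.
- **Level and centred:** the tool tilt was close to zero, and the gaps between shaft and bore were equal on both sides.
- **Screw access:** the screw faces the open side, clear of the fingers.
- **Flush:** I could only judge this from the grip height and the pictures, to about ±1 mm.

**Disagreements:**
- **Pinch offset:** the task says a pinch across the flat centres 1.5 mm towards the flat. My pinches and pictures agreed only with 1.5 mm away from it, so I used that.
- **Side contact:** the bore touched the shaft with about 4 N on the way down, so I moved it about 1.5 mm towards the motor to free it.

I did not touch the hex key, cup or tin.

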